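Switch the trackball sorter to its empty lane and let the next batch run

ROBOT

A 6-joint arm with a two-finger parallel gripper is mounted at the origin on the work surface. World frame = base frame: x ahead of the robot, y to its left, z up, the work surface at z = 0. Lengths are in m, angles in degrees, forces in N, time in s.
With the tool pointing down it reaches from about 0.35 to 0.875 m from the base axis. Payload 4.2 kg.
Tool frame: the origin (TCP) lies at the very end of the fingers, on their centre line; the grasp point (between the pads) lies behind it (r.grip_point_offset is the z of the grasp point in the tool frame, in m); z points along the fingers, y is the direction in which the jaws open and shut (so a half turn about z gives the same grasp; the last joint's range is limited). The gripper opens to 87 mm and grips with 3 to 60 N. Pads are 19 mm wide; open, the fingers measure 117 mm over their backs; the gripper's body (75 mm by 190 mm) begins 51 mm behind the grasp point.
Start: joints at [-57.376, 22.042, 0.453, 0, -68.411, -14.817], TCP at [0.191, -0.595, 0.223] pointing down, gripper open.
Joint ranges: [-179.83, 179.83], [-69.29, 118.12], [-61.27, 80.66], [-181.25, 117.63], [-171.15, -9.14], [-177.46, 177.46]. Speed limits (degrees/s): [159.86, 159.86, 180, 180, 180, 180].

INTERFACE

Orientations are given as a 3x3 rotation matrix whose columns are the frame's x, y, z axes.
In Python, from station import r, capture, workorder gives the robot as it stands. The module is installed in compiled form; this text tells all that it offers.
- The arm moves only by the shell command python3 -m crank 'ROWS'. ROWS is JSON, a list of rows, each an object with "delta_rot": the turn, a rotation vector about the tool's x, y, z in rad, a list of three; "linear": the shift along the tool's x, y, z in m, a list of three; "gripper": the opening in per cent of the stroke, from 0 (shut) to 100 (fully open). A call has 1 to 10 rows; each row shifts and turns the commanded pose from where the row before left it, along the tool's axes as they then stand; what a row does not reach is not made up. A row lasts 1/8 s, in which the tool goes at most 62.5 mm and 10.7 degrees, less where a joint would pass 70% of its speed; a pose out of reach is approached as far as the arm can. A call is refused whole if a number of a shift passes 0.0625 or a number of a turn 0.188, either way. A call with a gripper value outside its range is refused whole. The fingers move at their own pace and stop on an object; the grip force is fixed at half the most. Time passes only in rows, so rows that do not move let the fingers close. It gives the time, the measured TCP pose, the force and the opening at its end, in the units of the state.
- r.sense(): the state, without advancing time (a new reading comes with each control period).
- capture(name): name is "side" or "top"; returns a dict with "img" (420x560x3 uint8, blue, green, red), "fx", "fy", "cx", "cy" (pixels), "dist_coeffs" ([k1, k2, p1, p2, k3] as OpenCV has them; the pictures are not rectified), "world_from_camera" (4x4, takes a point from camera to world coordinates). Camera axes: x right, y down, z forward; pixel columns grow to the right and rows downward; lengths in m; the calibration is good to about 2 mm. A picture is of the moment at which its call begins. There is no depth.
- workorder.finish_job(): hands the job in, once; it reports no verdict.
The state is a dict: "time_s": time; "joints": joint angles; "joint_velocities": joint speeds; "effort": joint torques, N m; "tcp_pos": TCP position; "ee_rot": TCP orientation; "wrist_force": force on the tool from outside, world axes, zero at the start; "moment": the same for the moment, N m; "gripper_width": opening from 0.0 (shut) to 1.0 (fully open).
Only numpy, scipy, OpenCV 4.12 (cv2) and the standard library are available. Lean on these libraries where they do the work, as an engineer would, in place of code of your own. Each camera call takes 0.05 s, during which the arm holds its last target.

TASK

The left lane (as seen from the robot) of the trackball sorter is full. Press down the raised right end of the seesaw gate until it has rocked fully over, and only then push the stop slide's plate to the right as far as it goes, so that the three waiting balls roll down into the empty right lane and come to rest there. Nothing is to be picked up: do not touch any ball, and leave the full lane and everything else on the bench as it is.

Things in the scene. Friction and masses are not known exactly. Their poses are not given: they have to be found in the camera images.
- sorter: trackball sorter, a bare-metal stand fixed on a grey base plate 240 x 500 mm, 6 thick. Origin on the bench under the middle of its seesaw gate; x points away from the robot, up the infeed ramp; y to the left, along the gate; z up. Positions below are in this frame, in mm. Two guide posts 158 high stand at x 55, y -34 and +34
- ramp_lip (a point): middle of the infeed ramp's lower edge (x 29, y 0, height 73), where balls drop onto the middle of the gate. The ramp is an open aluminium trough, 42 mm wide inside, walls 28 high, rising at 0.14 rad to x 172
- lane_right (a point): middle of the floor of the right outlet lane (x 0, y -175, height 30), at the start empty. Open aluminium trough from y -113 to -237, 48 mm wide inside, walls 28 high, floor falling outward at 0.12 rad to an end wall; holds three balls
- lane_left (a point): the same for the left outlet lane (y +113 to +237), full with three balls
- gate (a joint): angle of the seesaw gate, a steel trough 216 mm long, 54 wide, on a pivot along the sorter's x axis at x 0, y 0, height 62. 0 is level; positive: right (-y) end down; negative: left end down; stops at -0.2 and +0.2 rad. Starts left end down; stays where it is left (friction: about 1 N at a pad moves it)
- gate_pad_right (a point): top centre of the flat press pad at the gate's right end, on the robot's side: steel plate 50 mm along x, 40 along y, 4 thick, free beneath. It is 92 mm right of the pivot and 50 nearer the robot; its height goes from 83 (gate at -0.2) to 46 mm (gate at +0.2)
- gate_pad_left (a point): the same pad at the gate's left end, 92 mm left of the pivot
- stop (a joint): travel of the stop slide, m: 0 shut (its blade hangs across the ramp at x 55 and holds the balls back), 0.05 fully open against its end. Slides to the sorter's right (-y), stays where it is left (friction 1.5 N); balls pass from about 0.033 on. Its bar crosses above the ramp at height 146 to 154 mm
- stop_plate (a point): centre of the outer (+y) face of the stop slide's upright push plate at the left end of its bar: 40 mm along x, 4 thick, from height 102 to 168 mm. This point is at x 55, height 128, y +97 when shut and +47 when open. This face is pushed to the sorter's right (-y)
- ball1: origin at the centre of a waiting trackball on the infeed ramp (black resin ball, diameter 34 mm, 30 g), number 1 in the queue
- ball2: origin at the centre of a waiting trackball on the infeed ramp (black resin ball, diameter 34 mm, 30 g), number 2 in the queue
- ball3: origin at the centre of a waiting trackball on the infeed ramp (black resin ball, diameter 34 mm, 30 g), number 3 in the queue
- full1: origin at the centre of a trackball of the earlier batch in the left lane (same kind of ball), number 1 from the lane's outer end
- full2: origin at the centre of a trackball of the earlier batch in the left lane (same kind of ball), number 2 from the lane's outer end
- full3: origin at the centre of a trackball of the earlier batch in the left lane (same kind of ball), number 3 from the lane's outer end
- screwdriver: bystander: screwdriver lying on the bench before the sorter; origin under its middle
- brush: bystander: cleaning brush lying on the bench before the sorter; origin under its middle
- jar: bystander: jar, diameter 48, height 65 mm, standing on the right rear of the sorter's base plate; origin under its middle
- spool: bystander: metal solder spool core, diameter 60, height 40 mm, standing on the left rear of the base plate; origin under its middle
- meter: bystander: hand multimeter 170 x 82 x 43 mm lying left of the sorter; origin under its middle
- tray: bystander: small parts tray 110 x 85 x 35 mm right of the sorter; origin under its middle
- heatsink: bystander: finned aluminium heat sink 50 x 70 x 32 mm on the bench beyond the sorter; origin under its middle
There are look-alikes about, which are no part of the job. What is shaped like the full3 but orange, purple or white is not meant.

How it is judged:
By the outcome, as a careful person would: the job done as asked, in the order asked, and still so for the second after the job is handed in, with the robot touching nothing.
It also fails if it takes over 45 s, if anything falls off the work surface, if the arm or the gripper's body presses on something with over 40 N, if the wrist force passes 120 N, or if a joint passes its speed limit or range.

## Working session

There is one attempt and no reset: what is moved stays moved. The work goes in short steps, Python scripts to look and compute and a shell command to move; the robot and the scene stay as the last step left them, time stands still between calls to the robot, and variables do not carry over. Pictures are saved under pics/ and viewed, and the job is handed in when it is done.

```bash
mkdir -p pics; python3 - <<'E'
from station import r,capture
import cv2,numpy as np,pickle
d={}
for n in("top","side"):
    c=capture(n);d[n]=c;cv2.imwrite(f"pics/{n}0.png",c["img"])
    print(n,c["fx"],c["fy"],c["cx"],c["cy"],c["dist_coeffs"]);print(np.round(c["world_from_camera"],4))
pickle.dump(d,open("c0.pkl","wb"))
s=r.sense();print(s, r.grip_point_offset)
E
```

```text
top 425.05944717311354 425.05944717311354 287.250548149787 217.69320885843405 [-0.01617939  0.          0.          0.          0.        ]
[[ 0.0199 -0.9964  0.0821  0.4994]
 [-0.9997 -0.0208 -0.0096  0.0312]
 [ 0.0113 -0.0819 -0.9966  1.1344]
 [ 0.      0.      0.      1.    ]]
side 512.3388234121605 512.3388234121605 277.7190377877033 209.45254839488769 [-0.17065995  0.          0.          0.          0.        ]
[[ 0.9834 -0.1391  0.1166  0.4261]
 [-0.1802 -0.6729  0.7174 -0.8891]
 [-0.0213 -0.7266 -0.6868  0.9684]
 [ 0.      0.      0.      1.    ]]
{'time_s': 0.1, 'joints': array([-5.73756997e+01,  2.20877404e+01,  3.87353171e-01, -2.33831476e-02,
       -6.84108042e+01, -1.48162636e+01]), 'joint_velocities': array([ 0.00358818, -0.16041788,  0.22750516,  0.20140239,  0.05608682,
       -0.0379934 ]), 'effort': array([-1.34870977e-03, -3.91689813e+01,  1.87935340e+01,  4.23195541e+00,
        1.34412112e-02, -7.75733884e-05]), 'tcp_pos': array([ 0.19098505, -0.59454495,  0.22155766]), 'ee_rot': array([[-9.52132484e-01, -3.05684812e-01, -7.26637877e-04],
       [-3.05685648e-01,  9.52130717e-01,  1.83903222e-03],
       [ 1.29690024e-04,  1.97312509e-03, -9.99998045e-01]]), 'wrist_force': array([-0.36281158, -0.06115427, -0.18244571]), 'moment': array([ 0.01524199,  0.01965389, -0.01480431]), 'gripper_width': 0.9970506750007371} -0.0187
```

View pics/top0.png

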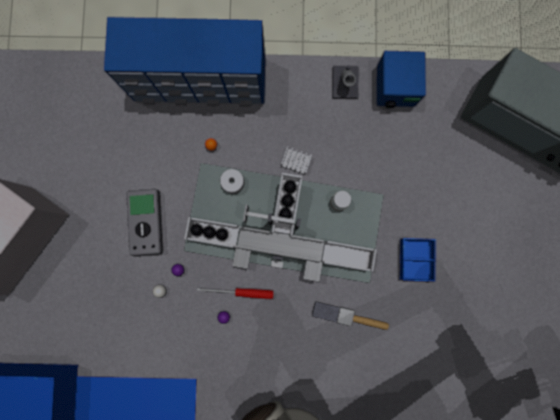

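View pics/side0.png

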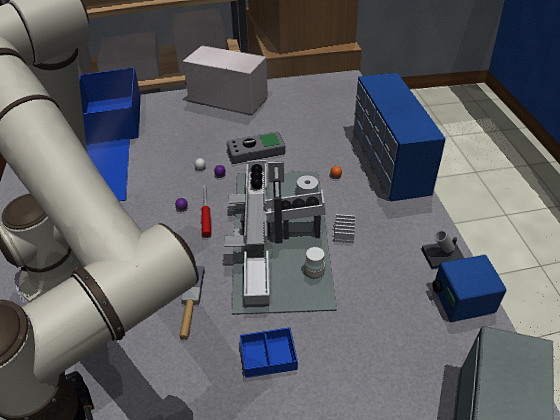

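The top view shows the sorter's grey-green plate with corners at about (199,165), (383,187), (371,280) and (186,250). The full lane is on the left at (210,232) and the empty lane on the right at (348,257). The pads are at (242,260) and (313,272), and the waiting balls at (288,200). Next I'll fit the plate and check a close crop.

```bash
cat > h.py <<'E'
import cv2,numpy as np
def K(c): return np.array([[c["fx"],0,c["cx"]],[0,c["fy"],c["cy"]],[0,0,1.]]),np.array(c["dist_coeffs"],float)
def ray(c,uv):
    k,d=K(c);p=cv2.undistortPoints(np.array(uv,float).reshape(-1,1,2),k,d).reshape(-1,2)
    T=np.array(c["world_from_camera"]);return T[:3,3],np.c_[p,np.ones(len(p))]@T[:3,:3].T
def plane(c,uv,z):
    o,v=ray(c,uv);return o+v*((z-o[2])/v[:,2])[:,None]
def proj(c,P):
    k,d=K(c);T=np.linalg.inv(np.array(c["world_from_camera"]))
    return cv2.projectPoints(np.array(P,float).reshape(-1,1,3),cv2.Rodrigues(T[:3,:3])[0],T[:3,3],k,d)[0].reshape(-1,2)
E
python3 - <<'E'
from h import *;import pickle
d=pickle.load(open("c0.pkl","rb"))
for n,(x0,y0,x1,y1) in dict(top=(175,140,395,295),side=(170,140,370,390)).items():
    im=d[n]["img"];hsv=cv2.cvtColor(im,cv2.COLOR_BGR2HSV)
    for p in ([(240,200),(360,230),(205,180)] if n=="top" else [(300,240),(320,300),(245,295)]): print(n,p,hsv[p[1],p[0]])
    cv2.imwrite(f"pics/{n}0c.png",cv2.resize(im[y0:y1,x0:x1],None,fx=3.4 if n=="top" else 2.4,fy=3.4 if n=="top" else 2.4,interpolation=cv2.INTER_CUBIC))
c=d["top"];hsv=cv2.cvtColor(c["img"],cv2.COLOR_BGR2HSV)
m=cv2.inRange(hsv,(60,20,40),(100,80,160));m[:140]=0;m[300:]=0;m[:,:170]=0;m[:,395:]=0
n,l,s,_=cv2.connectedComponentsWithStats(m);
keep=np.isin(l,[i for i in range(1,n) if s[i,4]>150]);cv2.imwrite("pics/mask0.png",keep.astype(np.uint8)*255)
pts=np.argwhere(keep)[:,::-1].astype(float)
P=plane(c,pts,0.006)[:,:2]
rect=cv2.minAreaRect(P.astype(np.float32));print(rect);print(cv2.boxPoints(rect))
E
```

```text
top (240, 200) [ 87  25 104]
top (360, 230) [ 90  22 104]
top (205, 180) [ 90  20 100]
side (300, 240) [83 23 99]
side (320, 300) [ 83  26 116]
side (245, 295) [140   4 172]
((0.5801058411598206, 0.028871148824691772), (0.4967256784439087, 0.23807527124881744), 81.37739562988281)
[[ 0.42517775 -0.19883776]
 [ 0.6605621  -0.23453128]
 [ 0.7350339   0.25658005]
 [ 0.49964958  0.29227358]]
```

View pics/top0c.png

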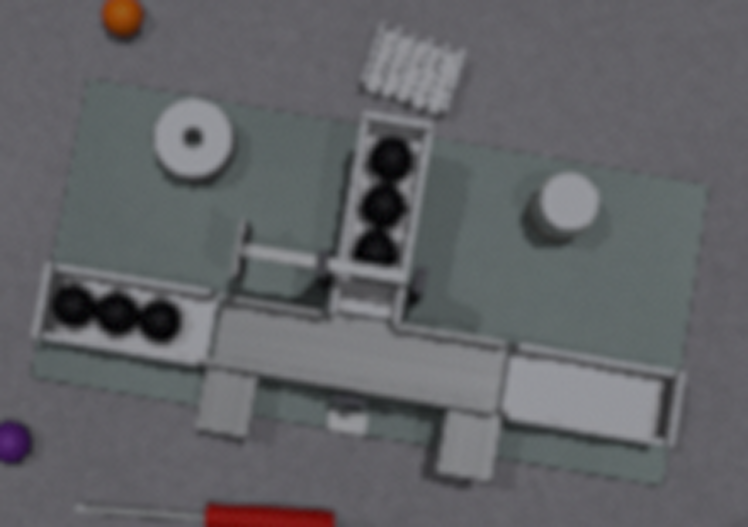

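View pics/side0c.png

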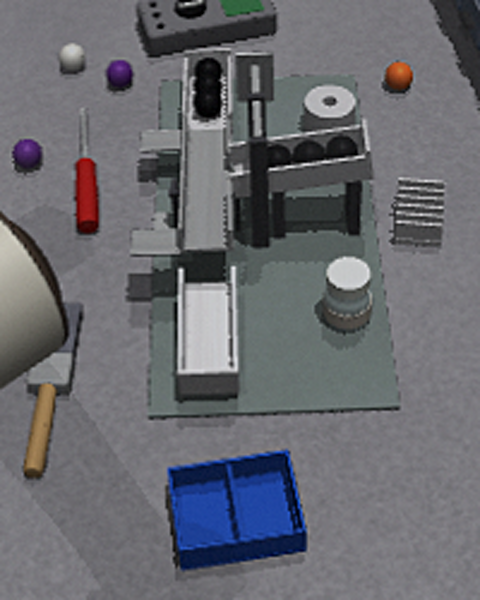

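View pics/mask0.png

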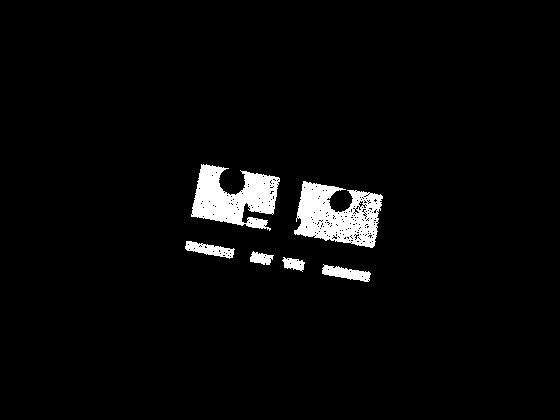

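The crops show the right pad raised: centre at about (312.6,270.9) in the top view and (235.8,240.4) in the side view. The left pad is at (241.5,258.5). The stop plate is the upright at top (246,214), left of the bar. Look-alikes are:
- Pads: right (313,271) against left (242,259). From the robot, right is the image's right, so I choose (313,271).
- Upright plates: the stop plate (246,214) against the lane end walls (187,230) and (375,260). I choose the one at the bar's left end.
- Balls: black in the ramp (288,200) and lane (210,232), orange (211,144), purple (178,270) and (223,317), white (159,292).

```bash
python3 - <<'E'
from h import *;import pickle
d=pickle.load(open("c0.pkl","rb"));t,s=d["top"],d["side"]
R=np.array([0.98870,-0.14993]);L=np.array([0.14993,0.98870]);ctr=np.array([0.5801,0.0289])
def tri(a,b):
    o1,v1=ray(t,[a]);o2,v2=ray(s,[b]);v1,v2=v1[0],v2[0]
    k=np.linalg.lstsq(np.c_[v1,-v2],o2-o1,rcond=None)[0];p,q=o1+k[0]*v1,o2+k[1]*v2
    return (p+q)/2,np.linalg.norm(p-q)
def C(x,y,n): return (175+x/3.4,140+y/3.4) if n=="t" else (170+x/2.4,140+y/2.4)
def show(nm,P): q=P[:2]-ctr;print(nm,np.round(P,4),"in plate frame",np.round([q@R*1000,q@L*1000],1))
for nm,a,b in [("padR",(468,445),(158,241)),("padL",(226,403),(158,140))]:
    P,e=tri(C(*a,"t"),C(*b,"s"));show(nm,P);print(e)
    
for nm,a,z in [("padR",(468,445),.083),("padL",(226,403),.046),("stoptop",(243,250),.15),("ball f1",(73,305),.05),("lip L",(330,308),.075),("lip R",(396,322),.075),("laneEnd",(675,410),.05)]:
    show(nm+" top@z",plane(t,[C(*a,"t")],z)[0])
for nm,a,z in [("padR",(158,241),.083),("padL",(158,140),.046),("stop top edge mid",(254,56),.168),]:
    show(nm+" side@z",plane(s,[C(*a,"s")],z)[0])
E
```

```text
padR [ 0.4579 -0.0445  0.0782] in plate frame [-109.8  -90.9]
0.004035542038322782
padL [0.4811 0.1349 0.0507] in plate frame [-113.8   89.9]
0.0025458447181519275
padR top@z [ 0.4561 -0.044   0.083 ] in plate frame [-111.7  -90.7]
padL top@z [0.4823 0.1352 0.046 ] in plate frame [-112.6   90.5]
stoptop top@z [0.5882 0.1166 0.15  ] in plate frame [-5.1 88. ]
ball f1 top@z [0.5532 0.2516 0.05  ] in plate frame [-60.  216.1]
lip L top@z [0.5536 0.0582 0.075 ] in plate frame [-30.6  25. ]
lip R top@z [0.5443 0.0096 0.075 ] in plate frame [-32.5 -24.4]
laneEnd top@z [ 0.4837 -0.2011  0.05  ] in plate frame [ -60.8 -241.9]
padR side@z [ 0.4597 -0.0493  0.083 ] in plate frame [-107.3  -95.4]
padL side@z [0.4801 0.1402 0.046 ] in plate frame [-115.6   95.1]
stop top edge mid side@z [0.5879 0.1143 0.168 ] in plate frame [-5.1 85.6]
```

```bash
cat >> h.py <<'E'
R=np.array([0.98870,-0.14993]);L=np.array([0.14993,0.98870]);O=np.array([0.5801,0.0289])-0.061*R
def W(x,y,z): return np.r_[O+R*x/1000+L*y/1000,z/1000]
E
cat > ov.py <<'E'
from h import *;import pickle
d=pickle.load(open("c0.pkl","rb"))
A=0.2
def gate(x,y,z,a=-.2): # z rel. pivot ; positive a: -y end down
    return W(x,y*np.cos(a)-0+z*np.sin(-a)*1, 62+z*np.cos(a)+y*np.sin(a))
quads=[[W(x,97,z) for x,z in((35,102),(75,102),(75,168),(35,168))],
 [W(x,y,83-np.sin(-.2)*0+(-(y+92))*.2) for x,y in((-75,-112),(-25,-112),(-25,-72),(-75,-72))],
 [W(x,y,46-(y-92)*.2) for x,y in((-75,112),(-25,112),(-25,72),(-75,72))],
 [W(x,y,6) for x,y in((-59,-250),(181,-250),(181,250),(-59,250))]]
for n,(x0,y0,x1,y1,f) in dict(top=(175,140,395,295,3.4),side=(170,140,370,390,2.4)).items():
    im=cv2.resize(d[n]["img"][y0:y1,x0:x1],None,fx=f,fy=f,interpolation=cv2.INTER_CUBIC)
    for q in quads: cv2.polylines(im,[((proj(d[n],q)-[x0,y0]+.5)*f).astype(np.int32)],True,(0,255,255),1)
    cv2.imwrite(f"pics/{n}_ov.png",im)
E
python3 ov.py
```

```text
(no output)
```

View pics/top_ov.png

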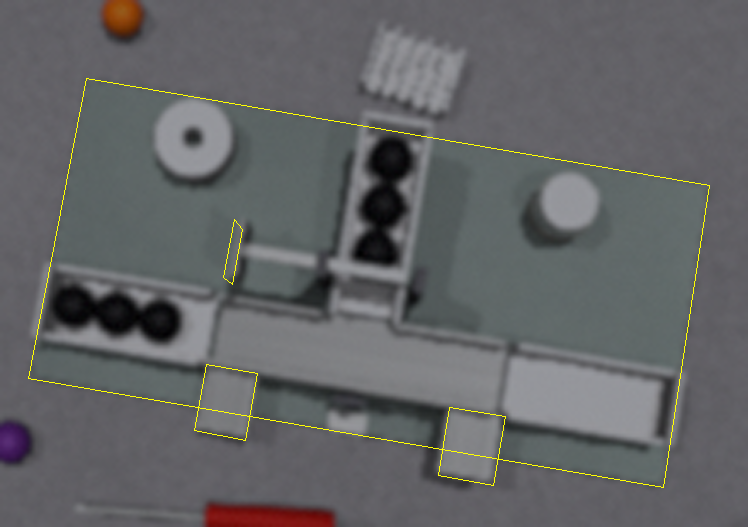

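View pics/side_ov.png

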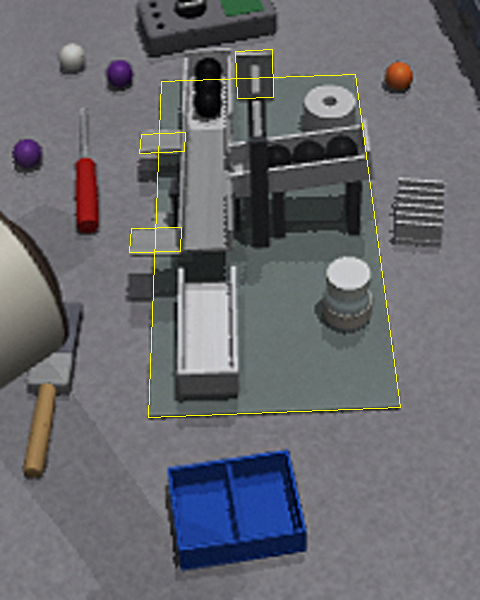

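The overlay fits to about 3 mm in both views. Sorter origin is (0.520, 0.038), yaw -8.6°. I'll shut the gripper, align the tool's y axis with the gate, and move above the right pad.

```bash
python3 -m crank '[{"delta_rot":[0,0,0.154],"linear":[0,0,0],"gripper":0},{"delta_rot":[0,0,0.154],"linear":[0,0,0],"gripper":0},{"delta_rot":[0,0,0.154],"linear":[0,0,0],"gripper":0},{"delta_rot":[0,0,0],"linear":[-0.015,0.048,0],"gripper":0},{"delta_rot":[0,0,0],"linear":[-0.015,0.048,0],"gripper":0},{"delta_rot":[0,0,0],"linear":[-0.015,0.048,0],"gripper":0},{"delta_rot":[0,0,0],"linear":[-0.015,0.048,0],"gripper":0},{"delta_rot":[0,0,0],"linear":[-0.015,0.048,0],"gripper":0},{"delta_rot":[0,0,0],"linear":[-0.015,0.048,0],"gripper":0},{"delta_rot":[0,0,0],"linear":[0,0,0],"gripper":0}]'
cat > st.py <<'E'
from h import *;from station import r
import sys
s=r.sense();p=s["tcp_pos"];M=s["ee_rot"];q=p[:2]-O
print("t",s["time_s"],"tcp",np.round(p,4),"sorter mm",np.round([q@R*1e3,q@L*1e3,p[2]*1e3],1),"F",np.round(s["wrist_force"],1),"g",round(s["gripper_width"],3),"j",np.round(s["joints"],0));print(np.round(M,3))
a=[float(v) for v in sys.argv[1:]]
if a: print("tool delta to target mm",np.round(M.T@(W(*a)-p)*1000,1))
E
python3 st.py -55 -97 200
```

```text
time_s: 1.35
tcp_pos: [0.3244, -0.3215, 0.2226]
ee_rot: [[-0.989, 0.146, 0.0], [0.146, 0.989, 0.0], [-0.0, 0.0, -1.0]]
wrist_force: [0.4, 0.1, 0.9]
gripper_width: 0.019
t 1.35 tcp [ 0.3244 -0.3215  0.2226] sorter mm [-139.3 -384.8  222.6] F [0.4 0.1 0.9] g 0.019 j [-24.   5. -22.  -0. -63. -74.]
[[-0.989  0.146  0.   ]
 [ 0.146  0.989  0.   ]
 [-0.     0.    -1.   ]]
tool delta to target mm [-85.5 287.4  22.8]
```

```bash
python3 -m crank '[{"delta_rot":[0,0,0],"linear":[-0.014,0.048,0],"gripper":0},{"delta_rot":[0,0,0],"linear":[-0.014,0.048,0],"gripper":0},{"delta_rot":[0,0,0],"linear":[-0.014,0.048,0],"gripper":0},{"delta_rot":[0,0,0],"linear":[-0.014,0.048,0],"gripper":0},{"delta_rot":[0,0,0],"linear":[-0.014,0.048,0],"gripper":0},{"delta_rot":[0,0,0],"linear":[-0.015,0.047,0],"gripper":0},{"delta_rot":[0,0,0],"linear":[0,0,0.045],"gripper":0},{"delta_rot":[0,0,0],"linear":[0,0,0.045],"gripper":0},{"delta_rot":[0,0,0],"linear":[0,0,0],"gripper":0}]' >/dev/null
python3 st.py -55 -97 83
python3 - <<'E'
from station import capture;import cv2,numpy as np
a=capture("top")["img"][150:300,180:390];b=capture("side")["img"][130:330,150:360]
cv2.imwrite("pics/a1.png",np.hstack([cv2.resize(a,None,fx=1.9,fy=1.9),np.zeros((285,1,3),np.uint8),cv2.resize(b,(300,285))]))
E
```

```text
t 2.475 tcp [ 0.4482 -0.054   0.1298] sorter mm [ -57.  -101.7  129.8] F [ 0.5 -0.6  0.1] g 0.003 j [  14.   11.  -30.   -0.  -49. -113.]
[[-0.988  0.152 -0.009]
 [ 0.152  0.988 -0.002]
 [ 0.008 -0.003 -1.   ]]
tool delta to target mm [-2.3  4.9 46.7]
```

View pics/a1.png

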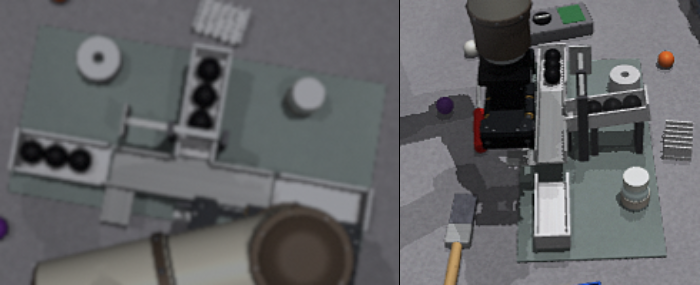

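The shut fingers hang over the right pad, clear of the trough; balls and lanes are unchanged. Now pressing down.

```bash
python3 -m crank '[{"delta_rot":[0,0,0],"linear":[-0.002,0.004,0.015],"gripper":0},{"delta_rot":[0,0,0],"linear":[0,0,0.015],"gripper":0},{"delta_rot":[0,0,0],"linear":[0,0,0.012],"gripper":0},{"delta_rot":[0,0,0],"linear":[0,0,0.010],"gripper":0},{"delta_rot":[0,0,0],"linear":[0,0,0.010],"gripper":0},{"delta_rot":[0,0,0],"linear":[0,0,0.008],"gripper":0},{"delta_rot":[0,0,0],"linear":[0,0,0],"gripper":0}]' | grep -v rot
python3 st.py -55 -97 46
```

```text
time_s: 3.45
tcp_pos: [0.4529, -0.0494, 0.0619]
wrist_force: [-0.0, -0.0, -0.5]
gripper_width: 0.004
t 3.45 tcp [ 0.4529 -0.0494  0.0619] sorter mm [-53.1 -96.4  61.9] F [-0.  -0.  -0.5] g 0.004 j [  14.   17.  -35.   -0.  -38. -113.]
[[-0.989  0.151 -0.002]
 [ 0.151  0.989 -0.   ]
 [ 0.002 -0.    -1.   ]]
tool delta to target mm [ 1.9 -0.6 15.9]
```

```bash
python3 -m crank '[{"delta_rot":[0,0,0],"linear":[0,0,0.008],"gripper":0},{"delta_rot":[0,0,0],"linear":[0,0,0.006],"gripper":0},{"delta_rot":[0,0,0],"linear":[0,0,0],"gripper":0}]' | grep -v rot
python3 st.py -55 -97 46
python3 -m crank '[{"delta_rot":[0,0,0],"linear":[0,0,0.003],"gripper":0},{"delta_rot":[0,0,0],"linear":[0,0,0],"gripper":0}]' | grep -v rot
python3 st.py -55 -97 46 | grep -v "\["
python3 - <<'E'
from station import capture;import cv2,numpy as np
a=capture("top")["img"][150:300,180:390];b=capture("side")["img"][130:330,150:360]
cv2.imwrite("pics/a2.png",np.hstack([cv2.resize(a,None,fx=1.9,fy=1.9),np.zeros((285,1,3),np.uint8),cv2.resize(b,(300,285))]))
E
```

```text
time_s: 3.82
tcp_pos: [0.4528, -0.0494, 0.048]
wrist_force: [-1.0, -0.2, 0.1]
gripper_width: 0.005
t 3.825 tcp [ 0.4528 -0.0494  0.048 ] sorter mm [-53.1 -96.5  48. ] F [-1.  -0.2  0.1] g 0.005 j [  14.   19.  -36.   -0.  -36. -113.]
[[-0.989  0.151 -0.002]
 [ 0.151  0.989 -0.   ]
 [ 0.001 -0.001 -1.   ]]
tool delta to target mm [ 1.9 -0.5  2. ]
time_s: 4.08
tcp_pos: [0.4534, -0.0493, 0.0467]
wrist_force: [-3.3, 1.1, 9.6]
gripper_width: 0.002
```

View pics/a2.png

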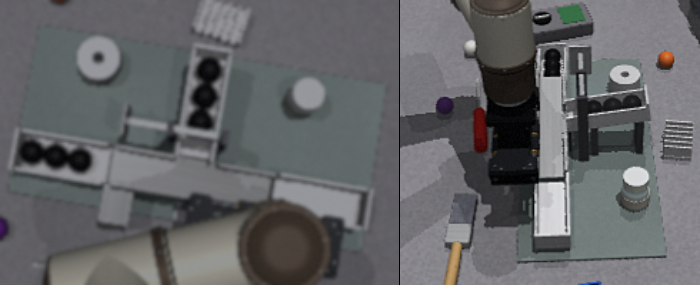

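The force jumped to 9.6 N at z = 46.7 mm, so the gate is at its stop. One small extra press, then I'll retreat straight up and look.

```bash
python3 -m crank '[{"delta_rot":[0,0,0],"linear":[0,0,0.002],"gripper":0},{"delta_rot":[0,0,0],"linear":[0,0,0],"gripper":0}]' | grep -v rot
python3 -m crank '[{"delta_rot":[0,0,0],"linear":[0,0,-0.02],"gripper":0},{"delta_rot":[0,0,0],"linear":[0,0,-0.05],"gripper":0},{"delta_rot":[0,0,0],"linear":[0,0,-0.06],"gripper":0},{"delta_rot":[0,0,0],"linear":[0,0,-0.06],"gripper":0},{"delta_rot":[0,0,0],"linear":[0.05,0,0],"gripper":0},{"delta_rot":[0,0,0],"linear":[0.05,0,0],"gripper":0},{"delta_rot":[0,0,0],"linear":[0,0,0],"gripper":0}]' | grep -v rot
python3 st.py 55 150 230
python3 - <<'E'
from station import capture;import cv2,numpy as np
a=capture("top")["img"][150:300,180:390];b=capture("side")["img"][130:330,150:360]
cv2.imwrite("pics/a3.png",np.hstack([cv2.resize(a,None,fx=1.9,fy=1.9),np.zeros((285,1,3),np.uint8),cv2.resize(b,(300,285))]))
E
```

```text
time_s: 4.42
tcp_pos: [0.4536, -0.0493, 0.0463]
wrist_force: [-7.9, 1.7, 24.5]
gripper_width: 0.006
time_s: 5.3
tcp_pos: [0.3515, -0.0345, 0.2337]
wrist_force: [0.1, -0.4, 0.0]
gripper_width: 0.008
t 5.3 tcp [ 0.3515 -0.0345  0.2337] sorter mm [-155.5  -96.9  233.7] F [ 0.1 -0.4  0. ] g 0.008 j [  21.   -7.  -32.   -0.  -64. -120.]
[[-0.989  0.149  0.001]
 [ 0.149  0.989  0.001]
 [-0.001  0.001 -1.   ]]
tool delta to target mm [-210.7  246.8    4.2]
```

View pics/a3.png

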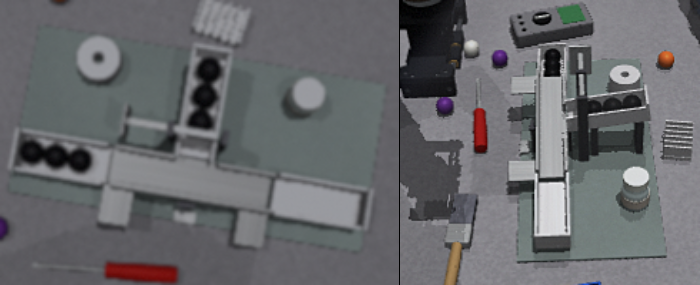

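The gate is rocked over: right pad low and level with the lane lip, left pad high. Balls are untouched and the stop is still shut. Now on to the stop plate, staying well above everything.

```bash
python3 -m crank '[{"delta_rot":[0,0,0],"linear":[-0.03,0.04,0],"gripper":0},{"delta_rot":[0,0,0],"linear":[-0.035,0.041,0],"gripper":0},{"delta_rot":[0,0,0],"linear":[-0.035,0.041,0],"gripper":0},{"delta_rot":[0,0,0],"linear":[-0.035,0.041,0],"gripper":0},{"delta_rot":[0,0,0],"linear":[-0.035,0.041,0],"gripper":0},{"delta_rot":[0,0,0],"linear":[-0.041,0.043,0],"gripper":0},{"delta_rot":[0,0,0],"linear":[0,0,0],"gripper":0}]' | grep -v rot
python3 st.py 55 150 118
```

```text
time_s: 6.28
tcp_pos: [0.6035, 0.1803, 0.2293]
wrist_force: [-0.7, -0.6, -0.6]
gripper_width: 0.007
t 6.275 tcp [0.6035 0.1803 0.2293] sorter mm [ 61.5 153.2 229.3] F [-0.7 -0.6 -0.6] g 0.007 j [  31.   22.    2.    0.  -70. -130.]
[[-0.989  0.15  -0.003]
 [ 0.15   0.989 -0.002]
 [ 0.003 -0.003 -1.   ]]
tool delta to target mm [  6.1  -2.9 111.4]
```

```bash
python3 -m crank '[{"delta_rot":[0,0,0],"linear":[0,0,0.04],"gripper":0},{"delta_rot":[0,0,0],"linear":[0,0,0.04],"gripper":0},{"delta_rot":[0,0,0],"linear":[0,0,0.03],"gripper":0},{"delta_rot":[0,0,0],"linear":[0,0,0],"gripper":0}]' | grep -v rot
python3 st.py 55 112 118
python3 - <<'E'
from station import capture;import cv2,numpy as np
a=capture("top")["img"][150:300,180:390];b=capture("side")["img"][130:330,150:360]
cv2.imwrite("pics/a4.png",np.hstack([cv2.resize(a,None,fx=1.9,fy=1.9),np.zeros((285,1,3),np.uint8),cv2.resize(b,(300,285))]))
E
```

```text
time_s: 6.78
tcp_pos: [0.5989, 0.1767, 0.1204]
wrist_force: [1.0, -0.6, 0.9]
gripper_width: 0.006
t 6.775 tcp [0.5989 0.1767 0.1204] sorter mm [ 57.4 149.  120.4] F [ 1.  -0.6  0.9] g 0.006 j [  31.   27.   -7.   -0.  -56. -130.]
[[-0.988  0.152 -0.006]
 [ 0.152  0.988 -0.003]
 [ 0.006 -0.004 -1.   ]]
tool delta to target mm [  2.3 -36.9   2.6]
```

View pics/a4.png

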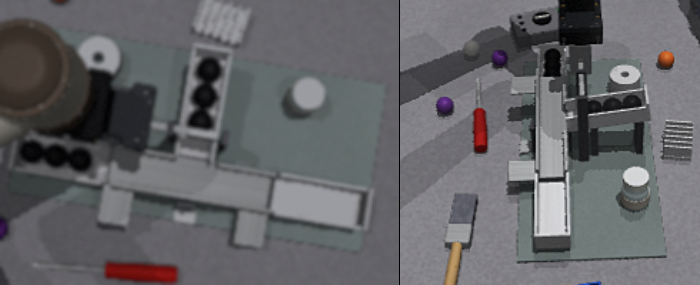

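The fingers are left of the stop plate with the body above everything; nothing has been disturbed. Now I push right in gentle steps.

```bash
python3 -m crank '[{"delta_rot":[0,0,0],"linear":[0.001,-0.015,0],"gripper":0},{"delta_rot":[0,0,0],"linear":[0,-0.015,0],"gripper":0},{"delta_rot":[0,0,0],"linear":[0,-0.01,0],"gripper":0},{"delta_rot":[0,0,0],"linear":[0,-0.01,0],"gripper":0},{"delta_rot":[0,0,0],"linear":[0,-0.01,0],"gripper":0},{"delta_rot":[0,0,0],"linear":[0,-0.01,0],"gripper":0},{"delta_rot":[0,0,0],"linear":[0,-0.008,0],"gripper":0},{"delta_rot":[0,0,0],"linear":[0,0,0],"gripper":0}]' | grep -v rot
python3 st.py 55 62 118|head -1
python3 -m crank '[{"delta_rot":[0,0,0],"linear":[0,-0.004,0],"gripper":0},{"delta_rot":[0,0,0],"linear":[0,0,0],"gripper":0}]' | grep -v rot
python3 st.py 55 62 118|head -1
```

```text
time_s: 7.88
tcp_pos: [0.5871, 0.1003, 0.1233]
wrist_force: [-0.2, 0.1, -0.2]
gripper_width: 0.008
t 7.875 tcp [0.5871 0.1003 0.1233] sorter mm [ 57.3  71.7 123.3] F [-0.2  0.1 -0.2] g 0.008 j [  25.   24.  -11.    0.  -54. -124.]
time_s: 8.12
tcp_pos: [0.5866, 0.097, 0.1232]
wrist_force: [-0.3, -0.5, 0.1]
gripper_width: 0.002
t 8.125 tcp [0.5866 0.097  0.1232] sorter mm [ 57.3  68.3 123.2] F [-0.3 -0.5  0.1] g 0.002 j [  25.   24.  -12.    0.  -54. -124.]
```

```bash
python3 -m crank '[{"delta_rot":[0,0,0],"linear":[0,-0.004,0],"gripper":0},{"delta_rot":[0,0,0],"linear":[0,0,0],"gripper":0}]' | grep -v rot
python3 st.py 55 62 118|head -1
python3 - <<'E'
from station import capture;import cv2,numpy as np
a=capture("top")["img"][150:300,180:390];b=capture("side")["img"][130:330,150:360]
cv2.imwrite("pics/a5.png",np.hstack([cv2.resize(a,None,fx=1.9,fy=1.9),np.zeros((285,1,3),np.uint8),cv2.resize(b,(300,285))]))
E
```

```text
time_s: 8.38
tcp_pos: [0.5861, 0.0931, 0.1233]
wrist_force: [-0.1, 0.6, -0.2]
gripper_width: 0.004
t 8.375 tcp [0.5861 0.0931 0.1233] sorter mm [ 57.3  64.4 123.3] F [-0.1  0.6 -0.2] g 0.004 j [  25.   24.  -12.    0.  -54. -123.]
```

View pics/a5.png

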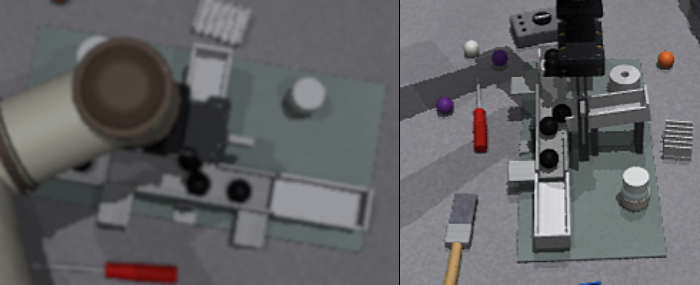

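The stop has opened and the balls are rolling to the right. I'll push the last bit until it contacts the end.

```bash
python3 -m crank '[{"delta_rot":[0,0,0],"linear":[0,-0.003,0],"gripper":0},{"delta_rot":[0,0,0],"linear":[0,0,0],"gripper":0}]' | grep force
python3 st.py 55 62 118|head -1
python3 -m crank '[{"delta_rot":[0,0,0],"linear":[0,-0.002,0],"gripper":0},{"delta_rot":[0,0,0],"linear":[0,0,0],"gripper":0}]' | grep force
python3 st.py 55 62 118|head -1
```

```text
wrist_force: [0.2, 4.9, 0.0]
t 8.725 tcp [0.5861 0.0914 0.1236] sorter mm [ 57.5  62.7 123.6] F [0.2 4.9 0. ] g 0.005 j [  24.   24.  -12.   -0.  -54. -123.]
wrist_force: [-1.6, 10.2, -0.7]
t 8.975 tcp [0.5862 0.0913 0.1236] sorter mm [ 57.7  62.6 123.6] F [-1.6 10.2 -0.7] g 0.006 j [  24.   24.  -12.   -0.  -54. -123.]
```

The slide is at its end stop: 10 N with no further travel. Backing off left, then up, then away toward the robot.

```bash
python3 -m crank '[{"delta_rot":[0,0,0],"linear":[0,0.015,0],"gripper":0},{"delta_rot":[0,0,0],"linear":[0,0.03,0],"gripper":0},{"delta_rot":[0,0,0],"linear":[0,0.01,-0.05],"gripper":0},{"delta_rot":[0,0,0],"linear":[0,0,-0.06],"gripper":0},{"delta_rot":[0,0,0],"linear":[0.05,0,-0.02],"gripper":0},{"delta_rot":[0,0,0],"linear":[0.055,0,0],"gripper":0},{"delta_rot":[0,0,0],"linear":[0.055,0,0],"gripper":0},{"delta_rot":[0,0,0],"linear":[0.05,0,0],"gripper":0},{"delta_rot":[0,0,0],"linear":[0,0,0],"gripper":0},{"delta_rot":[0,0,0],"linear":[0,0,0],"gripper":0}]' | grep force
python3 -m crank '[{"delta_rot":[0,0,0],"linear":[0,0,0],"gripper":0},{"delta_rot":[0,0,0],"linear":[0,0,0],"gripper":0},{"delta_rot":[0,0,0],"linear":[0,0,0],"gripper":0},{"delta_rot":[0,0,0],"linear":[0,0,0],"gripper":0},{"delta_rot":[0,0,0],"linear":[0,0,0],"gripper":0},{"delta_rot":[0,0,0],"linear":[0,0,0],"gripper":0},{"delta_rot":[0,0,0],"linear":[0,0,0],"gripper":0},{"delta_rot":[0,0,0],"linear":[0,0,0],"gripper":0}]' | grep force
python3 st.py|head -1
python3 - <<'E'
from station import capture;import cv2,numpy as np
a=capture("top")["img"];b=capture("side")["img"]
cv2.imwrite("pics/a6t.png",a)
a=a[150:300,180:390];b=b[130:330,150:360]
cv2.imwrite("pics/a6.png",np.hstack([cv2.resize(a,None,fx=2.2,fy=2.2,interpolation=cv2.INTER_CUBIC),cv2.resize(b,(330,330))]))
E
```

```text
wrist_force: [0.0, -0.4, -0.1]
wrist_force: [-0.2, -0.4, -0.5]
t 11.225 tcp [0.3863 0.1744 0.2536] sorter mm [-152.5  114.8  253.6] F [-0.2 -0.4 -0.5] g 0.009 j [  46.    0.  -23.   -0.  -67. -145.]
```

View pics/a6.png

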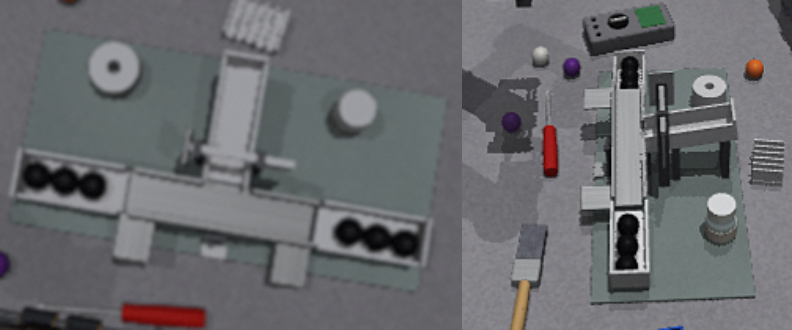

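View pics/a6t.png

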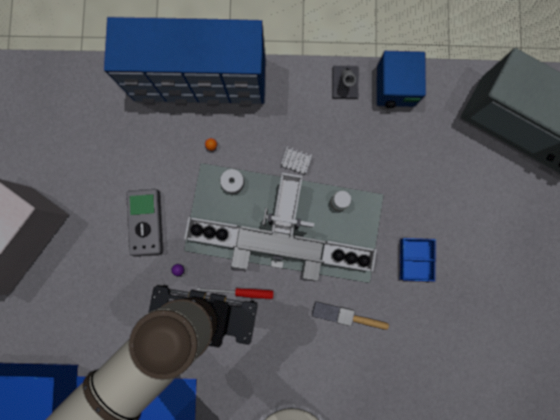

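All three balls are in the right lane at about (338–364, 255–261), the left lane is unchanged, and the gate and stop are over and open. I'll check that nothing is still moving, then hand in.

```bash
python3 -m crank '[{"delta_rot":[0,0,0],"linear":[0,0,0],"gripper":0},{"delta_rot":[0,0,0],"linear":[0,0,0],"gripper":0},{"delta_rot":[0,0,0],"linear":[0,0,0],"gripper":0},{"delta_rot":[0,0,0],"linear":[0,0,0],"gripper":0}]' | grep force
python3 - <<'E'
from station import capture,workorder;import cv2,numpy as np
a=cv2.imread("pics/a6t.png");b=capture("top")["img"]
print("max diff sorter",cv2.absdiff(a,b)[150:285,180:390].max())
print(workorder.finish_job())
E
```

```text
wrist_force: [0.3, 0.8, 0.1]
max diff sorter 11
the job is handed in; nothing more can be done
None
```

The job is done and handed in at about 12 s on the robot's clock; no check failed.

- **Gate:** I pressed the right pad down with the shut fingers until it hit its stop, at a pad height of about 46 mm and 24 N.
- **Stop slide:** Only after a picture showed the gate over did I push the plate right to its end, where the force rose to 10 N with no further travel.
- **Result:** The last pictures, taken with the arm backed well clear, show all three balls at rest in the right lane and the ramp empty. The left lane still holds its three balls, and the sorter's surroundings look undisturbed. Between two frames about half a second apart, nothing on the sorter moved.

The wrist force sensor was too noisy (about ±0.5 N) to show the gate's and slide's friction while they moved. I judged the end positions from the contact forces and the pictures. In the last top view the arm hides the white ball, one of the purple balls and part of the screwdriver. The side view at that moment shows all of them in place.

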